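Take the top tube rack off the nested pile and stand it in the bench tray

ROBOT

A 6-joint arm with a two-finger parallel gripper is mounted at the origin on the work surface. World frame = base frame: x ahead of the robot, y to its left, z up, the work surface at z = 0. Lengths are in m, angles in rad, forces in N, time in s.
With the tool pointing down it reaches from about 0.25 to 0.85 m from the base axis. Payload 12.5 kg.
Tool frame: the origin (TCP) lies midway between the tips of the shut fingers; the grasp point (between the pads) lies 19 mm behind it (hold_point_z is the distance from the TCP to the grasp point, in m); y points along the fingers, x is the direction in which the jaws open and shut, and the axes are right-handed (so a half turn about y gives the same grasp; the last joint's range is limited). The gripper opens to 93 mm and grips with 3 to 60 N. Pads are 15 mm wide; open, the fingers measure 128 mm over their backs; the gripper's body (75 mm by 188 mm) begins 65 mm behind the grasp point.
Start: joints at [-1.276, 0.351, 1.652, -0, 1.139, -0.085], TCP at [0.204, -0.511, 0.219] pointing down, gripper open.
Joint ranges: [-2.75, 2.75], [-0.79, 2.1], [0.01, 2.65], [-1.57, 4.71], [0.07, 3.14], [-2.87, 2.87]. Speed limits (rad/s): [2.22, 2.22, 2.79, 3.14, 3.14, 3.14].

INTERFACE

Orientations are given as a rotation vector (axis times angle).
In Python, from bench import get_state, camera, camera_params, finish_job, hold_point_z gives the robot as it stands. The module is installed in compiled form; this text tells all that it offers.
- The arm moves only by the tool drive_tool, never from a script. Its argument "steps" is a list that holds one entry, the list of rows, each a list of 7 numbers: the opening, from 0 (shut) to 1 (fully open), then the shift along the tool's x, y, z in m, then the turn, a rotation vector about the tool's x, y, z in degrees. In form: [[[grip, x, y, z, wx, wy, wz], ...]]. A call has 1 to 8 rows; each row shifts and turns the commanded pose from where the row before left it, along the tool's axes as they then stand; what a row does not reach is not made up. A row lasts 1/8 s, in which the tool goes at most 62.5 mm and 10.7 degrees, less where a joint would pass 70% of its speed; a pose out of reach is approached as far as the arm can. A call is refused whole if a number of a shift passes 0.0625 or a number of a turn 10.7, either way. A call with a gripper value outside its range is refused whole. The fingers move at their own pace and stop on an object; "grip_force" is the grip in N (left out, the last holds). Time passes only in rows, so rows that do not move let the fingers close. It gives the time, the measured TCP pose, the force and the opening at its end, in the units of the state.
- get_state(): the state, without advancing time (a new reading comes with each control period).
- camera(name): name is "scene" or "top"; returns the picture (400x640x3 uint8, red, green, blue); there is no depth.
- camera_params(name): a dict with "fx", "fy", "cx", "cy" (pixels), "world_from_camera" (4x4, takes a point from camera to world coordinates). Camera axes: x right, y up, looking along -z (the intrinsics and any distortion apply to the point x, -y, -z); pixel columns grow to the right and rows downward; lengths in m; the calibration is good to about 2 mm. A picture is of the moment at which its call begins. camera_params takes no time and is no camera call.
- finish_job(): hands the job in, once; it reports no verdict.
The state is a dict: "time": time; "qpos": joint angles; "qvel": joint speeds; "tau": joint torques, N m; "eef_pos": TCP position; "tcp_rot": TCP orientation; "wrist_force": force on the tool from outside, world axes, zero at the start; "moment": the same for the moment, N m; "opening": opening from 0.0 (shut) to 1.0 (fully open).
Only numpy, scipy, OpenCV 4.12 (cv2) and the standard library are available. Lean on these libraries where they do the work, as an engineer would, in place of code of your own. Each camera call takes 0.05 s, during which the arm holds its last target.

TASK

Take the top rack off the pile of three empty tube racks and stand it upright inside the empty white tray, lengthwise along the tray; set it down rather than dropping it, and let go. Leave the two racks below it and the rack that holds tubes where they are.

Things in the scene. Friction and masses are not known exactly. Their poses are not given: they have to be found in the camera images.
- rack_top: Top one of a nested pile of three equal, empty blue tube racks with 2 x 5 square cells: 134 long (x) x 56 wide (y) x 58 mm high (z up), 0.13 kg. Origin: centre of its underside, at the start 100 mm above the bench. Long sides smooth and upright from 22 to 58 mm above the origin: grip there, across y. Its 120 x 43 mm plinth sits 8 mm deep in the rim below, 2 mm play, no latch: lift straight up.
- rack_mid: Middle rack of the same pile, same shape, directly under the top one (origin 50 mm lower), nested in a third, bottom rack. All are loose. Origin: centre of its underside. To stay where it is.
- tray: Shallow white tray, empty, fixed to the bench: outside 190 long (x) x 120 wide (y) x 20 mm high, walls and floor 4 mm thick, so 182 x 112 mm inside with the floor 4 mm above the bench. Origin: centre of its underside, on the bench.
- loaded_rack: Bystander: a blue rack of the same shape standing alone on the bench with seven capped tubes that rise to 128 mm above the bench. Origin: centre of its underside. To be left alone. Farther from the robot lie a tip box, a pipette and a jar, none taller than 80 mm.
Things that resemble listed ones, but are neither listed nor needed, are in the scene too. Several things look just like the tray: the one meant starts farthest from the robot's base. What is shaped like the rack_top but turquoise is not meant.

How it is judged:
On the way, in this order (a step that is already met when the one before it is completed fails the run):
1. the top rack is lifted clear of the pile (z of rack_top in the frame of rack_mid above 0.07 m), for 0.1 s.
2. the fingers carry it down to within 15 mm of the tray's floor, inside the tray (not dropped) (z of rack_top in the frame of tray below 0.019 m and horizontal distance between rack_top and tray below 0.045 m and contact force between the fingers and rack_top above 0.5 N), for 0.05 s.
At the end, for the whole second after the job is handed in: The top rack stands on the tray floor (within 4 mm, tilt under 0.1 rad), centre within 45 mm of the tray's, length along the tray's within 0.3 rad, released and at rest; the middle rack and the loaded rack are upright (0.1 rad) and within 20 mm of where they were (z of rack_top in the frame of tray between 0 and 0.008 m and horizontal distance between rack_top and tray below 0.045 m and angle between each of rack_top, rack_mid, loaded_rack's own z axis and vertical below 0.1 rad and angle between the x axis of rack_top and the x axis of tray, either way round below 0.3 rad and linear speed of rack_top below 0.02 m/s and distance of each of rack_mid, loaded_rack from where it was at the start of the episode below 0.02 m); the robot touches nothing.
It fails at once if the racks left in the pile are shifted by more than 20 mm (distance of rack_mid from where it was at the start of the episode above 0.02 m).
It fails at once if the rack with the tubes is shifted by more than 20 mm (distance of loaded_rack from where it was at the start of the episode above 0.02 m).
It also fails if it takes over 40 s, if anything falls off the work surface, if the arm or the gripper's body presses on something with over 40 N, if the wrist force passes 120 N, or if a joint passes its speed limit or range.

## Working session

There is one attempt and no reset: what is moved stays moved. The work goes in short steps, Python scripts to look and compute and a tool call to move; the robot and the scene stay as the last step left them, time stands still between calls to the robot, and variables do not carry over. Pictures are saved under pics/ and viewed, and the job is handed in when it is done.

Besides the shell and the picture viewer there is one more tool, called after ">>>" by a JSON object that holds its "api" and its "payload". drive_tool: Moves the arm, as the interface text tells. Its arguments: {"type":"object","properties":{"steps":{"type":"array"},"grip_force":{"type":"number"}},"required":["steps"]}

```bash
mkdir -p pics; python3 - <<'E'
from bench import *
import cv2,numpy as np
for n in ["scene","top"]:
    im=camera(n); cv2.imwrite(f"pics/{n}0.png",im[:,:,::-1]); np.save(f"pics/{n}0.npy",im)
    p=camera_params(n); print(n,{k:(np.round(v,4).tolist()) for k,v in p.items()})
s=get_state(); print(s, hold_point_z)
E
```

```text
scene {'fx': 411.9736, 'fy': 411.9736, 'cx': 320.2018, 'cy': 206.2788, 'world_from_camera': [[0.8454, -0.3173, 0.4297, 0.8219], [0.5338, 0.5285, -0.6601, -0.6555], [-0.0176, 0.7874, 0.6162, 0.7233], [0.0, 0.0, 0.0, 1.0]]}
top {'fx': 378.0559, 'fy': 378.0559, 'cx': 317.0824, 'cy': 200.5865, 'world_from_camera': [[-0.006, 0.9972, -0.0748, 0.3375], [-0.9988, -0.0024, 0.049, 0.0232], [0.0487, 0.075, 0.996, 0.8068], [0.0, 0.0, 0.0, 1.0]]}
{'time': 0.1, 'qpos': array([-1.27563186e+00,  3.51156290e-01,  1.65237128e+00, -3.84941699e-05,
        1.13911686e+00, -8.46242759e-02]), 'qvel': array([ 0.00222269, -0.00134445, -0.00131008,  0.00083937, -0.00083897,
       -0.00154157]), 'tau': array([ 1.43906123e-03, -4.98024487e+01, -2.85704255e+01,  7.00434158e-02,
        2.38417386e-02, -5.37010590e-05]), 'eef_pos': array([ 0.20380681, -0.51049904,  0.21816529]), 'tcp_rot': array([-1.36462718,  0.92564249, -0.92425777]), 'wrist_force': array([0.2574321 , 0.08640053, 0.20536094]), 'moment': array([-0.01842233, -0.04142913,  0.01086363]), 'opening': 0.9973553793480266} 0.0188
```

View pics/scene0.png

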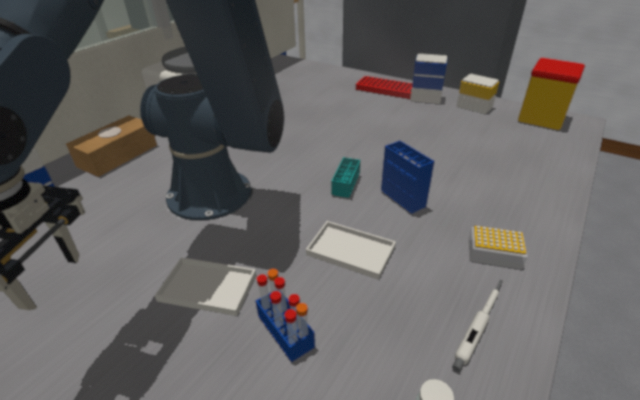

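View pics/top0.png

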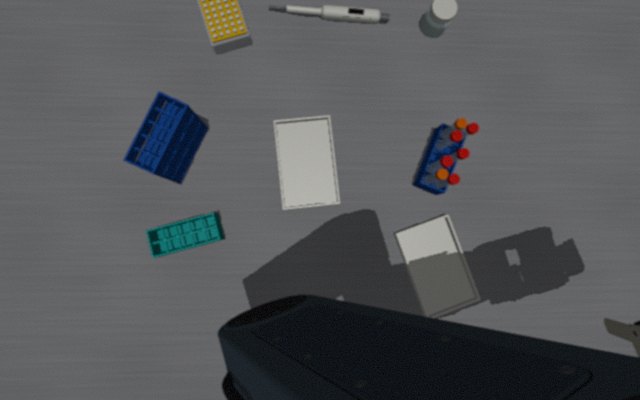

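```bash
python3 - <<'E'
from bench import *
from scipy.spatial.transform import Rotation as R
print(R.from_rotvec(get_state()['tcp_rot']).as_matrix().round(3))
E
```

```text
[[ 0.371 -0.     0.929]
 [-0.929  0.001  0.371]
 [-0.001 -1.     0.   ]]
```

```bash
cat > h.py <<'E'
import numpy as np,cv2
from bench import *
def ray(n,uv,z):
    p=camera_params(n);T=np.array(p['world_from_camera']);uv=np.atleast_2d(uv).astype(float)
    d=np.c_[(uv[:,0]-p['cx'])/p['fx'],-(uv[:,1]-p['cy'])/p['fy'],-np.ones(len(uv))]@T[:3,:3].T
    o=T[:3,3]; return o+d*((z-o[2])/d[:,2])[:,None]
def proj(n,P):
    p=camera_params(n);T=np.array(p['world_from_camera']);c=(np.atleast_2d(P)-T[:3,3])@T[:3,:3]
    return np.c_[p['fx']*c[:,0]/-c[:,2]+p['cx'],-p['fy']*c[:,1]/-c[:,2]+p['cy']]
E
python3 - <<'E'
from h import *
im=cv2.imread('pics/top0.png')
a=cv2.resize(im[80:200,110:220],None,fx=6,fy=5,interpolation=cv2.INTER_CUBIC)
a=cv2.resize(im[85:190,115:220],None,fx=5.5,fy=5.5,interpolation=cv2.INTER_CUBIC); cv2.imwrite('pics/z1.png',np.clip(a*1.8,0,255).astype(np.uint8))
s=cv2.imread('pics/scene0.png'); b=cv2.resize(s[135:220,370:445],None,fx=7,fy=7,interpolation=cv2.INTER_CUBIC); cv2.imwrite('pics/z2.png',np.clip(b*1.8,0,255).astype(np.uint8))
hsv=cv2.cvtColor(im,cv2.COLOR_BGR2HSV)
m=((hsv[...,2]>140)&(hsv[...,1]<60)).astype(np.uint8)
cs,_=cv2.findContours(m,0,2)
for c in cs:
    if cv2.contourArea(c)>800:
        r=cv2.minAreaRect(c); q=ray('top',cv2.boxPoints(r),0.02); print('tray?',r,q[:,:2].round(4).tolist(),q.mean(0).round(4), [np.linalg.norm(q[i]-q[i-1]).round(4) for i in range(4)])
for lo,hi,nm in [((105,120,20),(130,255,255),'blue'),]:
    m=cv2.inRange(hsv,lo,hi); cs,_=cv2.findContours(m,0,2)
    for c in cs:
        if cv2.contourArea(c)>200: print(nm,cv2.minAreaRect(c),cv2.approxPolyDP(c,4,True)[:,0].tolist())
E
```

```text
tray? ((428.69915771484375, 241.8574676513672), (38.947750091552734, 56.03363800048828), 70.34617614746094) [[0.3281, -0.1804], [0.3672, -0.2944], [0.2897, -0.32], [0.2517, -0.2064]] [ 0.3092 -0.2503  0.02  ] [np.float64(0.0807), np.float64(0.1205), np.float64(0.0816), np.float64(0.1198)]
tray? ((306.3406066894531, 161.79234313964844), (89.65946197509766, 57.72642517089844), 84.0938491821289) [[0.567, 0.0766], [0.5809, -0.0452], [0.3905, -0.0629], [0.3784, 0.057]] [0.4792 0.0064 0.02  ] [np.float64(0.1896), np.float64(0.1225), np.float64(0.1913), np.float64(0.1205)]
blue ((439.74658203125, 158.8424530029297), (32.186317443847656, 68.2349853515625), 20.556045532226562) [[444, 124], [434, 130], [414, 183], [434, 193], [444, 192], [446, 186], [422, 180], [434, 171], [427, 172], [428, 165], [454, 152], [464, 139], [436, 148]]
blue ((168.00003051757812, 138.50001525878906), (61.26826477050781, 77.8151626586914), 26.56505012512207) [[158, 92], [124, 160], [180, 182], [207, 127], [186, 104]]
```

View pics/z1.png

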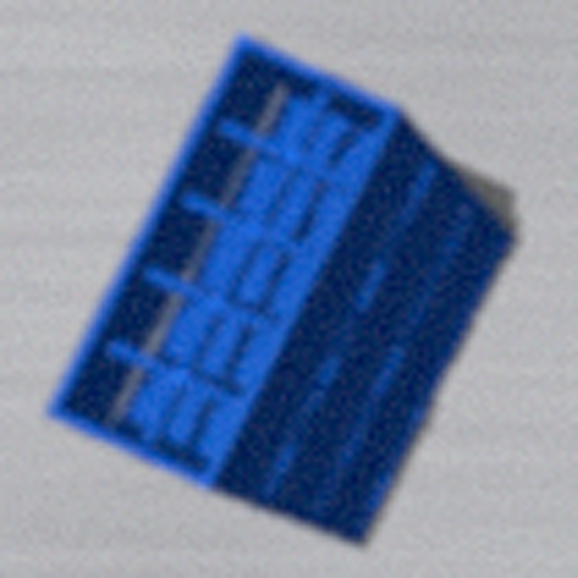

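View pics/z2.png

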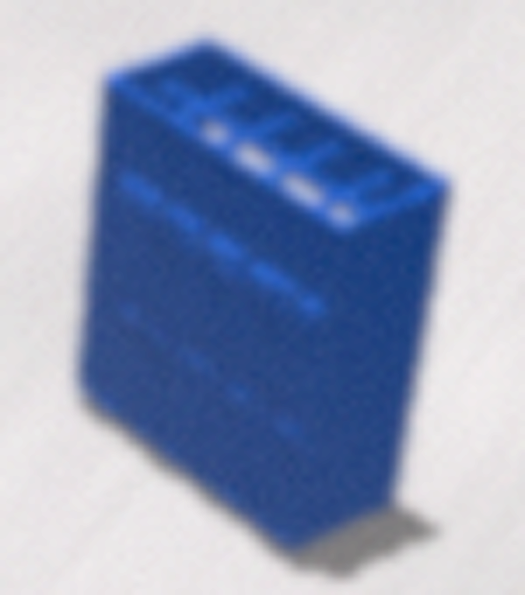

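```bash
python3 - <<'E'
from h import *
c=np.array([(238,35),(402,106),(212,489),(49,412)]);uv=(c+.5)/5.5-.5+[115,85]
d=np.array([(207,40),(452,185),(348,235),(105,78)]);uw=(d+.5)/7-.5+[370,135]
for n,x in (('top',uv),('scene',uw)):
    q=ray(n,x,0.158)[:,:2]; print(n,q.round(4).tolist(),q.mean(0).round(4),[np.linalg.norm(q[i]-q[i-1]).round(4) for i in range(4)])
    L=(q[0]+q[1]-q[2]-q[3]) if n=='top' else (q[1]+q[2]-q[0]-q[3]); print('long yaw',np.degrees(np.arctan2(L[1],L[0])))
# tray, white in scene
im=cv2.imread('pics/scene0.png');hsv=cv2.cvtColor(im,cv2.COLOR_BGR2HSV)
m=((hsv[...,2]>165)&(hsv[...,1]<60)).astype(np.uint8)
m[:215]=0
cs,_=cv2.findContours(m,0,2)
for k in cs:
    if cv2.contourArea(k)>800:
        a=cv2.approxPolyDP(k,6,True)[:,0]; q=ray('scene',a,0.02);print(a.tolist(),q[:,:2].round(4).tolist(),q.mean(0))
g=cv2.imread('pics/top0.png')[105:220,262:352];cv2.imwrite('pics/z3.png',cv2.resize(g,None,fx=5,fy=5,interpolation=2))
g=cv2.imread('pics/scene0.png')[215:285,300:405];cv2.imwrite('pics/z4.png',cv2.resize(g,None,fx=6,fy=6,interpolation=2))
E
```

```text
top [[0.5765, 0.2651], [0.5543, 0.214], [0.4329, 0.2694], [0.4568, 0.3192]] [0.5051 0.2669] [np.float64(0.1314), np.float64(0.0557), np.float64(0.1334), np.float64(0.0553)]
long yaw -24.42659776973364
scene [[0.457, 0.315], [0.5779, 0.2603], [0.5579, 0.2091], [0.4352, 0.2672]] [0.507  0.2629] [np.float64(0.0526), np.float64(0.1327), np.float64(0.0549), np.float64(0.1357)]
long yaw -24.83613396481548
[[253, 269], [229, 272], [202, 303], [234, 309]] [[0.3238, -0.183], [0.2822, -0.2193], [0.2938, -0.3172], [0.3633, -0.2932]] [ 0.31575718 -0.25319018  0.02      ]
[[311, 250], [379, 272], [394, 242], [328, 227]] [[0.4047, -0.06], [0.5777, -0.0394], [0.5655, 0.0706], [0.3956, 0.0344]] [0.48586763 0.00140203 0.02      ]
```

View pics/z3.png

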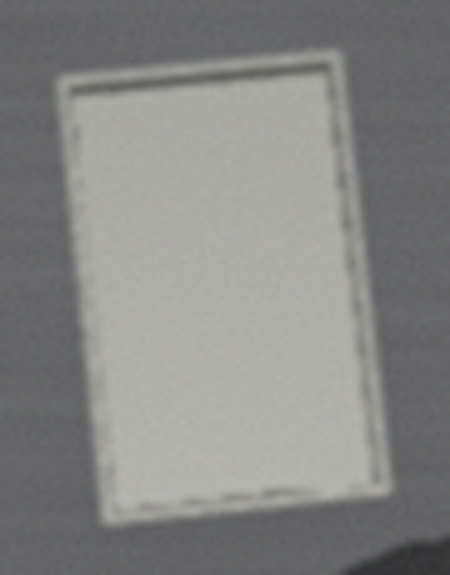

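View pics/z4.png

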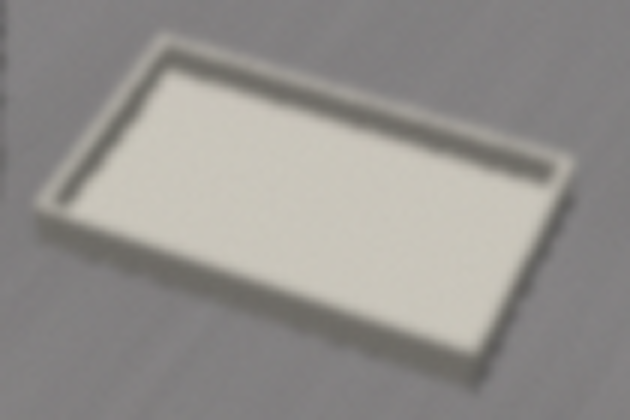

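>>> {"api": "drive_tool", "payload": {"steps": [[[1,-0.037,-0.004,0.035,0,0,0],[1,-0.037,-0.004,0.035,0,0,0],[1,-0.037,-0.004,0.035,0,0,0],[1,-0.037,-0.004,0.035,0,0,0],[1,-0.037,-0.004,0.035,0,0,0],[1,-0.037,-0.004,0.035,0,0,0],[1,-0.037,-0.004,0.035,0,0,0],[1,-0.037,-0.004,0.035,0,0,0]]], "grip_force": 15}}

```text
time: 1.1
eef_pos: [0.3545, -0.1305, 0.2508]
tcp_rot: [-1.365, 0.925, -0.925]
wrist_force: [0.3, -0.8, 0.2]
opening: 1.001
```

>>> {"api": "drive_tool", "payload": {"steps": [[[1,-0.037,0,0.035,0,0,0],[1,-0.037,0,0.035,0,0,0],[1,-0.037,0,0.035,0,0,0],[1,-0.037,0,0.035,0,0,0],[1,-0.037,0,0.035,0,0,0],[1,-0.037,0,0.035,0,0,0],[1,-0.037,0,0.035,0,0,0],[1,-0.037,0,0.035,0,0,0]]]}}

```text
time: 2.1
eef_pos: [0.5048, 0.2483, 0.2503]
tcp_rot: [-1.366, 0.925, -0.925]
wrist_force: [1.4, -0.2, 0.1]
opening: 0.999
```

>>> {"api": "drive_tool", "payload": {"steps": [[[1,0,0,0,0,-10,0],[1,0,0,0,0,-10,0],[1,0,0,0,0,-10,0],[1,0,0,0,0,-10,0],[1,0,0,0,0,-10,0],[1,0,0,0,0,-10,0],[1,0,0,0,0,-10,0],[1,0,0,0,0,-10,0]]]}}

```text
time: 3.1
eef_pos: [0.5043, 0.2466, 0.2503]
tcp_rot: [-1.565, -0.165, 0.166]
wrist_force: [0.1, 0.5, -0.1]
opening: 0.999
```

>>> {"api": "drive_tool", "payload": {"steps": [[[1,0,0,0,0,-10,0],[1,0,0,0,0,-10,0],[1,0,0,0,0,-10,0],[1,0,0,0,0,-10,0],[1,0,0,0,0,-10,0],[1,0,0,0,0,0,0]]]}}

```text
time: 3.85
eef_pos: [0.5044, 0.2466, 0.2504]
tcp_rot: [-1.403, -0.838, 0.838]
wrist_force: [0.8, 0.0, -0.6]
opening: 0.998
```

```bash
cat > rel.py <<'E'
import sys
from h import *
from scipy.spatial.transform import Rotation as R
def rel(tgt,yaw):
    s=get_state();M=R.from_rotvec(s['tcp_rot']).as_matrix()
    print('t',round(s['time'],2),'pos',s['eef_pos'].round(4),'jaw yaw',np.degrees(np.arctan2(M[1,0],M[0,0])).round(2),'y',M[:,1].round(3),'q',s['qpos'].round(2),'F',s['wrist_force'].round(2),'op',round(s['opening'],3))
    Rt=R.from_euler('z',yaw,degrees=True).as_matrix()@np.array([[1,0,0],[0,0,1],[0,-1,0]])
    print('turn tool deg',R.from_matrix(M.T@Rt).as_rotvec(degrees=True).round(2),'shift now-frame',(M.T@(np.array(tgt)-s['eef_pos'])).round(4),'shift after turn',(Rt.T@(np.array(tgt)-s['eef_pos'])).round(4))
if __name__=='__main__': rel([float(x) for x in sys.argv[1:4]],float(sys.argv[4]))
E
python3 rel.py .506 .265 .25 65.4; python3 - <<'E'
from h import *
for n in ["scene","top"]: cv2.imwrite(f"pics/{n}1.png",camera(n)[:,:,::-1])
E
```

```text
t 3.85 pos [0.5044 0.2466 0.2504] jaw yaw 61.69 y [-0.001 -0.    -1.   ] q [ 0.37  0.34  1.58  0.    1.22 -0.7 ] F [ 0.75  0.04 -0.55] op 0.998
turn tool deg [-0.02 -3.71 -0.02] shift now-frame [0.017  0.0004 0.0073] shift after turn [0.0174 0.0004 0.0062]
```

>>> {"api": "drive_tool", "payload": {"steps": [[[1,0.017,0,0.007,0,0,0],[1,0,0,0,0,-3.7,0],[1,0,0,0,0,0,0],[1,0,0,0,0,0,0]]]}}

```text
time: 4.45
eef_pos: [0.5064, 0.2654, 0.2506]
tcp_rot: [-1.382, -0.887, 0.887]
wrist_force: [-0.2, 1.0, -0.3]
opening: 1.001
```

```bash
python3 rel.py .506 .265 .125 65.4; python3 - <<'E'
from h import *
for n in ["scene","top"]: cv2.imwrite(f"pics/{n}2.png",camera(n)[:,:,::-1])
E
```

```text
t 4.45 pos [0.5064 0.2654 0.2506] jaw yaw 65.36 y [-0.  0. -1.] q [ 0.4   0.36  1.56  0.    1.23 -0.74] F [-0.17  0.98 -0.3 ] op 1.001
turn tool deg [-0.   -0.04  0.  ] shift now-frame [-0.0005  0.1256  0.0002] shift after turn [-0.0005  0.1256  0.0002]
```

View pics/scene2.png

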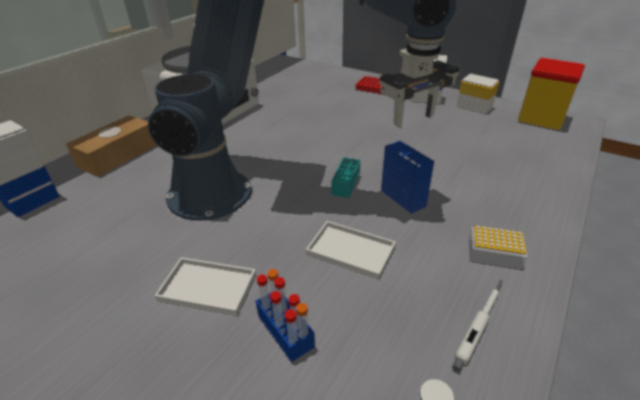

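View pics/top2.png

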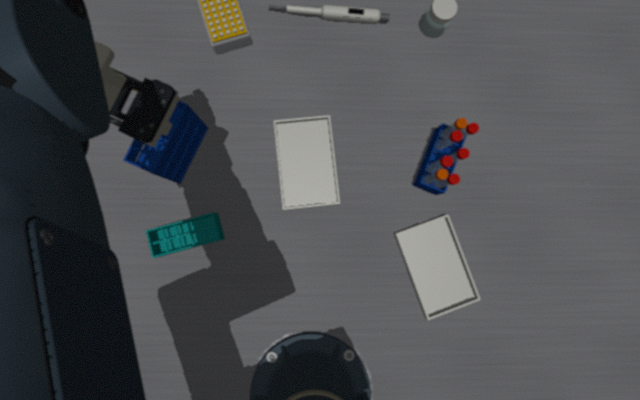

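The gripper is above the pile, which is at (405,175) in the scene view. Both trays are fully visible, and the one at (350,247) in the scene view, (307,163) in the top view, is the farther from the base. Next I descend and grip.

>>> {"api": "drive_tool", "payload": {"steps": [[[1,0,0.03,0,0,0,0],[1,0,0.03,0,0,0,0],[1,0,0.03,0,0,0,0],[1,0,0.02,0,0,0,0],[1,0,0.015,0,0,0,0],[1,0,0,0,0,0,0]]]}}

```text
time: 5.3
eef_pos: [0.5061, 0.2648, 0.125]
tcp_rot: [-1.382, -0.887, 0.889]
wrist_force: [0.5, 0.5, -0.1]
opening: 1.0
```

>>> {"api": "drive_tool", "payload": {"steps": [[[0.7,0,0,0,0,0,0],[0.65,0,0,0,0,0,0],[0.6,0,0,0,0,0,0],[0.5,0,0,0,0,0,0],[0.5,0,0,0,0,0,0],[0.5,0,0,0,0,0,0]]], "grip_force": 15}}

```text
time: 6.05
eef_pos: [0.5066, 0.265, 0.1259]
tcp_rot: [-1.382, -0.889, 0.888]
wrist_force: [0.5, 0.9, 2.7]
opening: 0.602
```

```bash
python3 rel.py .506 .265 .25 65.4
```

```text
t 6.05 pos [0.5066 0.265  0.1259] jaw yaw 65.46 y [ 0.  0. -1.] q [ 0.4   0.5   1.68 -0.    0.96 -0.74] F [0.49 0.95 2.72] op 0.602
turn tool deg [0.02 0.06 0.02] shift now-frame [-0.0002 -0.1241  0.0005] shift after turn [-0.0002 -0.1241  0.0005]
```

>>> {"api": "drive_tool", "payload": {"steps": [[[0.3,0,0,0,0,0,0],[0.3,0,-0.004,0,0,0,0],[0.3,0,-0.006,0,0,0,0],[0.3,0,-0.01,0,0,0,0],[0.3,0,-0.02,0,0,0,0],[0.3,0,-0.03,0,0,0,0],[0.3,0,-0.03,0,0,0,0],[0.3,0,0,0,0,0,0]]], "grip_force": 20}}

```text
time: 7.05
eef_pos: [0.5073, 0.2653, 0.228]
tcp_rot: [-1.383, -0.892, 0.885]
wrist_force: [0.1, -0.2, -1.7]
opening: 0.602
```

```bash
python3 rel.py .479 .005 .225 95.3; python3 - <<'E'
from h import *
for n in ["scene","top"]: cv2.imwrite(f"pics/{n}3.png",camera(n)[:,:,::-1])
E
```

```text
t 7.05 pos [0.5073 0.2653 0.228 ] jaw yaw 65.46 y [ 0.004  0.002 -1.   ] q [ 0.4   0.38  1.58  0.    1.17 -0.74] F [ 0.06 -0.16 -1.74] op 0.602
turn tool deg [  0.21 -29.84   0.14] shift now-frame [-0.2486  0.0024 -0.0824] shift after turn [-0.2566  0.003   0.0522]
```

View pics/scene3.png

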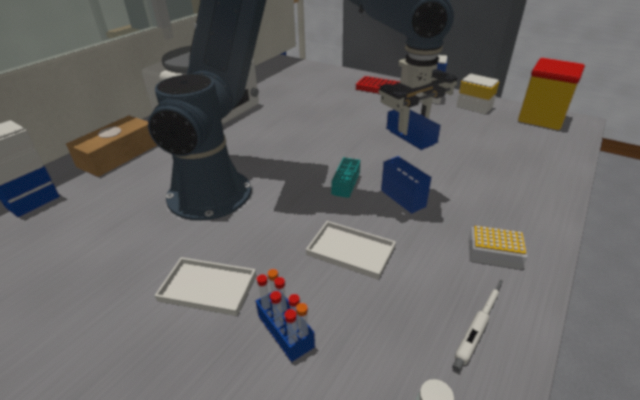

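The top rack is in the gripper at (413,125), and the other two stay in place at (405,183). Now I carry it to the tray.

>>> {"api": "drive_tool", "payload": {"steps": [[[0.3,-0.02,0,-0.006,0,0,0],[0.3,-0.035,0,-0.012,0,0,0],[0.3,-0.035,0,-0.012,0,0,0],[0.3,-0.035,0,-0.012,0,0,0],[0.3,-0.035,0,-0.012,0,0,0],[0.3,-0.035,0,-0.012,0,0,0],[0.3,-0.035,0,-0.01,0,0,0],[0.3,-0.018,0,-0.006,0,0,0]]]}}

```text
time: 8.15
eef_pos: [0.4766, 0.003, 0.2247]
tcp_rot: [-1.382, -0.886, 0.888]
wrist_force: [-0.6, 1.5, -0.1]
opening: 0.605
```

>>> {"api": "drive_tool", "payload": {"steps": [[[0.3,0,0,0,0,-6,0],[0.3,0,0,0,0,-6,0],[0.3,0,0,0,0,-6,0],[0.3,0,0,0,0,-6,0],[0.3,0,0,0,0,-5.8,0],[0.3,0,0,0,0,0,0]]]}}

```text
time: 8.9
eef_pos: [0.4771, 0.0046, 0.2248]
tcp_rot: [-1.164, -1.274, 1.276]
wrist_force: [0.6, 0.5, -1.6]
opening: 0.604
```

```bash
python3 rel.py .479 .005 .029 95.3; python3 - <<'E'
from h import *
for n in ["scene","top"]: cv2.imwrite(f"pics/{n}4.png",camera(n)[:,:,::-1])
E
```

```text
t 8.9 pos [0.4771 0.0046 0.2248] jaw yaw 95.19 y [-0.002  0.    -1.   ] q [-0.09  0.21  1.82 -0.    1.11 -1.75] F [ 0.57  0.51 -1.61] op 0.604
turn tool deg [-0.09 -0.11  0.01] shift now-frame [ 0.0002  0.1958 -0.0022] shift after turn [ 0.0002  0.1958 -0.0019]
```

View pics/scene4.png

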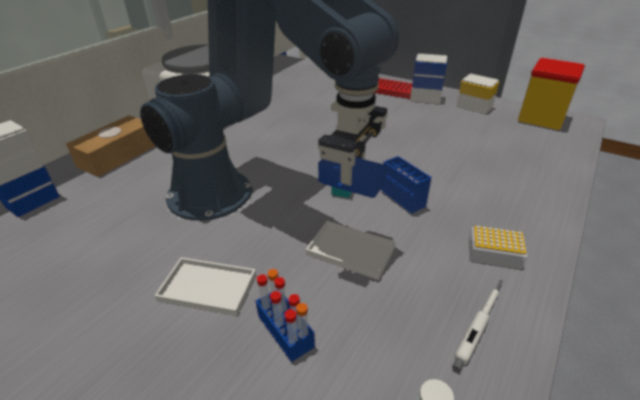

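View pics/top4.png

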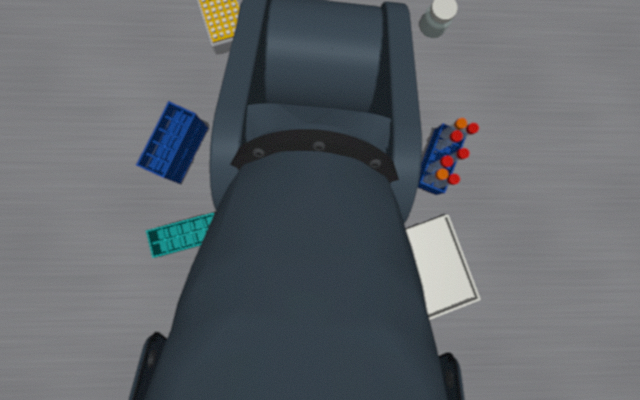

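The rack hangs level above the tray at (350,175) in the scene view. The remaining pile is undisturbed at (172,143) in the top view. I lower it now.

>>> {"api": "drive_tool", "payload": {"steps": [[[0.3,0,0.02,0,0,0,0],[0.3,0,0.035,0,0,0,0],[0.3,0,0.035,0,0,0,0],[0.3,0,0.035,0,0,0,0],[0.3,0,0.03,0,0,0,0],[0.3,0,0.02,0,0,0,0],[0.3,0,0.01,0,0,0,0],[0.3,0,0,0,0,0,0]]]}}

```text
time: 10.0
eef_pos: [0.4778, 0.0052, 0.0404]
tcp_rot: [-1.164, -1.275, 1.276]
wrist_force: [0.2, 0.4, -1.2]
opening: 0.602
```

```bash
python3 rel.py .479 .005 .0295 95.3; python3 - <<'E'
from h import *
for n in ["scene"]: cv2.imwrite(f"pics/{n}5.png",camera(n)[:,:,::-1])
E
```

```text
t 10.0 pos [0.4778 0.0052 0.0404] jaw yaw 95.21 y [-0.001  0.    -1.   ] q [-0.09  0.5   1.97  0.    0.67 -1.75] F [ 0.22  0.37 -1.22] op 0.602
turn tool deg [-0.04 -0.09  0.01] shift now-frame [-0.0003  0.0109 -0.0012] shift after turn [-0.0003  0.0109 -0.0012]
```

View pics/scene5.png

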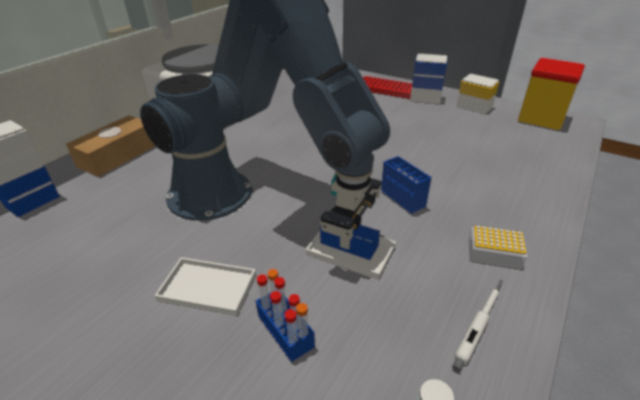

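The rack sits inside the tray outline at (350,245), about 11 mm above the floor. I creep down from here.

>>> {"api": "drive_tool", "payload": {"steps": [[[0.3,0,0.004,0,0,0,0],[0.3,0,0.003,0,0,0,0],[0.3,0,0.002,0,0,0,0],[0.3,0,0,0,0,0,0],[0.3,0,0,0,0,0,0]]]}}

```text
time: 10.68
eef_pos: [0.4781, 0.0053, 0.0317]
tcp_rot: [-1.164, -1.277, 1.276]
wrist_force: [-0.2, -0.0, -1.8]
opening: 0.601
```

>>> {"api": "drive_tool", "payload": {"steps": [[[0.3,0,0.001,0,0,0,0],[0.3,0,0.001,0,0,0,0],[0.3,0,0,0,0,0,0]]]}}

```text
time: 11.05
eef_pos: [0.4781, 0.0053, 0.0297]
tcp_rot: [-1.164, -1.277, 1.276]
wrist_force: [0.0, 1.0, 1.7]
opening: 0.599
```

>>> {"api": "drive_tool", "payload": {"steps": [[[0.3,0,0.001,0,0,0,0],[0.3,0,0,0,0,0,0]]]}}

```text
time: 11.3
eef_pos: [0.4781, 0.0057, 0.0292]
tcp_rot: [-1.164, -1.277, 1.276]
wrist_force: [-4.2, 4.7, 12.3]
opening: 0.606
```

```bash
python3 rel.py .479 .005 .0295 95.3
```

```text
t 11.3 pos [0.4781 0.0057 0.0292] jaw yaw 95.26 y [ 0.     0.001 -1.   ] q [-0.09  0.52  1.97  0.    0.65 -1.75] F [-4.2   4.68 12.33] op 0.606
turn tool deg [ 0.01 -0.04  0.03] shift now-frame [-0.0008 -0.0003 -0.0008] shift after turn [-0.0008 -0.0003 -0.0008]
```

The floor now pushes back with 12 N. I open part way and rise straight up.

>>> {"api": "drive_tool", "payload": {"steps": [[[0.65,0,0,0,0,0,0],[0.75,0,0,0,0,0,0],[0.78,0,0,0,0,0,0],[0.78,0,0,0,0,0,0]]]}}

```text
time: 11.8
eef_pos: [0.478, 0.0052, 0.0286]
tcp_rot: [-1.164, -1.276, 1.277]
wrist_force: [0.3, 0.3, 0.8]
opening: 0.78
```

>>> {"api": "drive_tool", "payload": {"steps": [[[0.78,0,-0.01,0,0,0,0],[0.8,0,-0.02,0,0,0,0],[0.9,0,-0.03,0,0,0,0],[0.9,0,-0.04,0,0,0,0],[0.9,0,-0.05,0,0,0,0],[0.9,0,-0.05,0,0,0,0],[0.9,0,0,0,0,0,0]]]}}

```text
time: 12.68
eef_pos: [0.4795, 0.0052, 0.2326]
tcp_rot: [-1.17, -1.281, 1.274]
wrist_force: [-0.2, 0.1, -0.2]
opening: 0.901
```

```bash
python3 rel.py .479 .005 .0295 95.3; python3 - <<'E'
from h import *
for n in ["scene","top"]: cv2.imwrite(f"pics/{n}6.png",camera(n)[:,:,::-1])
s=cv2.imread('pics/scene6.png');cv2.imwrite('pics/z6.png',cv2.resize(s[180:290,290:420],None,fx=5,fy=5,interpolation=2))
E
```

```text
t 12.68 pos [0.4795 0.0052 0.2326] jaw yaw 95.26 y [ 0.007 -0.001 -1.   ] q [-0.09  0.2   1.81 -0.    1.12 -1.75] F [-0.24  0.05 -0.23] op 0.901
turn tool deg [ 0.4  -0.04 -0.07] shift now-frame [1.000e-04 2.031e-01 2.000e-03] shift after turn [-1.000e-04  2.031e-01  5.000e-04]
```

View pics/scene6.png

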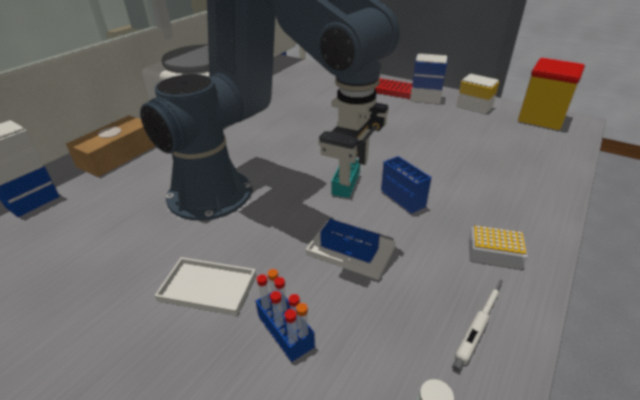

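View pics/z6.png

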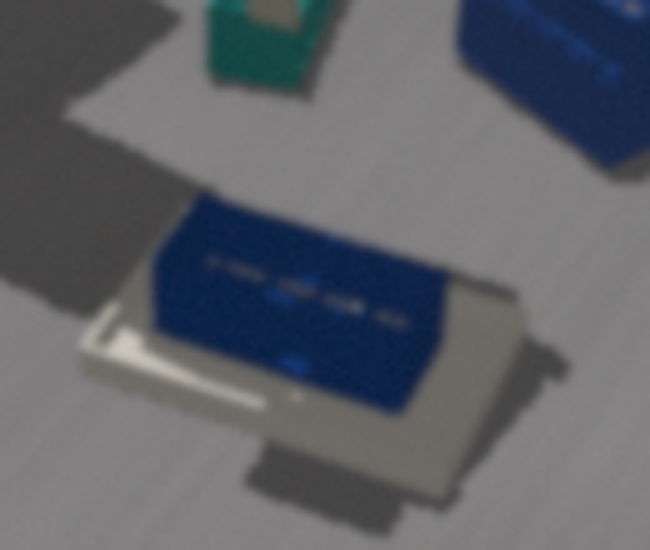

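```bash
python3 - <<'E'
from h import *
im=cv2.imread('pics/scene6.png');hsv=cv2.cvtColor(im,cv2.COLOR_BGR2HSV)
m=cv2.inRange(hsv[180:290,290:380],(105,120,20),(130,255,255))
c=max(cv2.findContours(m,0,2)[0],key=cv2.contourArea)
print('seen bbox',np.array(cv2.boundingRect(c))+[290,180,0,0],cv2.approxPolyDP(c,2,True)[:,0].tolist() and (cv2.approxPolyDP(c,2,True)[:,0]+[290,180]).tolist())
a=np.radians(5.3);u=np.array([np.cos(a),np.sin(a),0]);v=np.array([-u[1],u[0],0])
P=[np.array([.479,.005,z])+sx*L/2*u+sy*W/2*v for z,L,W in((.062,.134,.056),(.004,.12,.043)) for sx,sy in((-1,-1),(-1,1),(1,1),(1,-1))]
print(proj('scene',P).round(1).tolist())
# pile change
a=cv2.imread('pics/scene3.png')[:,:].astype(int);
for box,nm in (((160,215,375,440),'pile'),((262,360,250,320),'tubes')):
    y0,y1,x0,x1=box; d=np.abs(im[y0:y1,x0:x1].astype(int)-a[y0:y1,x0:x1]).max(2); print(nm,(d>40).sum())
E
```

```text
seen bbox [321 219  58  43] [[330, 219], [321, 232], [322, 245], [369, 261], [376, 250], [378, 235]]
[[321.0, 231.3], [331.1, 218.0], [381.5, 233.5], [373.0, 248.2], [325.0, 247.9], [332.5, 237.5], [376.2, 251.8], [369.8, 263.1]]
pile 765
tubes 0
```

```bash
python3 - <<'E'
from h import *
for n in (3,4,5,6):
    im=cv2.imread(f'pics/scene{n}.png');hsv=cv2.cvtColor(im,cv2.COLOR_BGR2HSV)
    m=cv2.inRange(hsv,(105,120,20),(130,255,255));m[:152]=0
    m[:,:382]=0;m[220:]=0;m[:,440:]=0
    c=max(cv2.findContours(m,0,2)[0],key=cv2.contourArea);print(n,cv2.boundingRect(c),cv2.approxPolyDP(c,2,True)[:,0].tolist())
    if n in(4,6):
        im=cv2.imread(f'pics/top{n}.png');hsv=cv2.cvtColor(im,cv2.COLOR_BGR2HSV)
        m=cv2.inRange(hsv,(105,120,20),(130,255,255));m[:,210:]=0
        c=max(cv2.findContours(m,0,2)[0],key=cv2.contourArea);print('top',n,cv2.minAreaRect(c))
p=ray('top',[[172,103]],.108);print(p)
E
```

```text
3 (382, 157, 48, 56) [[396, 157], [384, 164], [382, 189], [412, 212], [425, 205], [429, 177]]
4 (382, 157, 49, 56) [[384, 162], [384, 192], [411, 212], [423, 207], [430, 177], [398, 157]]
top 4 ((173.30001831054688, 142.9000244140625), (47.85185241699219, 72.00138854980469), 26.56505012512207)
5 (382, 157, 49, 56) [[384, 162], [384, 192], [411, 212], [423, 207], [430, 177], [398, 157]]
6 (382, 157, 49, 56) [[384, 162], [384, 192], [411, 212], [423, 207], [430, 177], [398, 157]]
top 6 ((173.30001831054688, 142.9000244140625), (47.85185241699219, 72.00138854980469), 26.56505012512207)
[[0.5723137  0.25743044 0.108     ]]
```

```bash
python3 -c "
from bench import *
print(finish_job())"
```

```text
the job is handed in; nothing more can be done
None
```

I lifted the top rack straight off the pile and carried it to the tray farther from the base. I lowered it until the floor pushed back with about 12 N, then opened the fingers and rose clear. I handed the job in at about 12.8 s; no verdict is reported.

- **Rack in tray:** in the last scene picture, most corners of the rack lie within about 2 pixels of where a rack standing upright near the tray centre, along its length, should appear. The right edge of my mask was cropped at the image window, so I did not check that corner.
- **Clear of the robot:** the gripper was about 0.2 m above the tray floor with a wrist force near zero.
- **Pile:** the outline of the two remaining racks did not change between the carry and the end. A raw pixel comparison with the picture taken just after the lift did flag 765 pixels there. I put that down to the arm's shadow moving, because the outlines match.
- **Rack with tubes:** no pixels changed there after the lift.

The two cameras disagreed by about 4 mm on where the pile was and by up to about 8 mm on the tray. I used the average for the pile and mainly the top view for the tray.

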